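# Lids onto their firing setters

### The job

Get the four painted porcelain lids ready for the kiln: pick up each lid (it has a knob for that) and set it down, without dropping it, in the middle of the flat tan fireclay slab of its own shape and size, so that it lies flat on the slab. The square and the oblong lid must be turned so that their sides run parallel to those of their slab. Leave the jar and the wooden stamp where they stand.

Things in the scene. Friction and masses are not known exactly. Their poses are not given: they have to be found in the camera images.
- large_round_lid: Loose round porcelain lid, 104 mm across, white with a blue border, lying on its flat underside; 0.08 to 0.28 kg. In its middle stands a round knob, 24 mm across, to grip it by: the knob's foot is 24 mm and its top 52 mm above the underside. Origin: centre of the underside; z up.
- small_round_lid: Loose round porcelain lid, 72 mm across, white with a blue border, lying on its flat underside; 0.08 to 0.28 kg. In its middle stands a round knob, 24 mm across, to grip it by: the knob's foot is 24 mm and its top 52 mm above the underside. Origin: centre of the underside; z up.
- square_lid: Loose square porcelain lid with rounded corners, 76 x 76 mm, white with a blue border, lying on its flat underside; 0.08 to 0.28 kg. In its middle stands an upright bar, 38 mm long (along x) and 14 mm wide (along y), to grip it by: the knob's foot is 24 mm and its top 52 mm above the underside. Origin: centre of the underside; z up. Its x and y axes run parallel to its sides.
- oblong_lid: Loose oblong porcelain lid with half-round ends, 110 mm (along x) x 66 mm (along y), white with a blue border, lying on its flat underside; 0.08 to 0.28 kg. In its middle stands an upright bar, 38 mm long (along x) and 14 mm wide (along y), to grip it by: the knob's foot is 24 mm and its top 52 mm above the underside. Origin: centre of the underside; z up. Its x axis runs along its length.
- large_round_setter: Fixed firing support for the large round lid: flat round slab, 122 mm across, tan fireclay, 8 mm thick, lying on the bench, with a darker patch of the lid's outline in the middle of its flat top. Origin: centre of its underside, at bench height; top 8 mm above; z up.
- small_round_setter: Fixed firing support for the small round lid: flat round slab, 90 mm across, tan fireclay, 8 mm thick, lying on the bench, with a darker patch of the lid's outline in the middle of its flat top. Origin: centre of its underside, at bench height; top 8 mm above; z up.
- square_setter: Fixed firing support for the square lid: flat square slab with rounded corners, 94 x 94 mm, tan fireclay, 8 mm thick, lying on the bench, with a darker patch of the lid's outline in the middle of its flat top. Origin: centre of its underside, at bench height; top 8 mm above; z up. Its x and y axes run parallel to its sides.
- oblong_setter: Fixed firing support for the oblong lid: flat oblong slab with half-round ends, 128 mm (along x) x 84 mm (along y), tan fireclay, 8 mm thick, lying on the bench, with a darker patch of the lid's outline in the middle of its flat top. Origin: centre of its underside, at bench height; top 8 mm above; z up. Its x axis runs along its length.
- glaze_jar: Bystander: closed amber glass jar with white cap, 52 mm across, 65 mm high. Leave alone. Origin: centre of its underside.
- stamp: Bystander: turned wooden hand stamp, 34 mm across, 64 mm high. Leave alone. Origin: centre of its underside.
Not all that is in view belongs to the job. What is shaped like the oblong_lid but red is not meant.

How it is judged:
At the end, for the whole second after the job is handed in: Each of the four lids lies flat (within 0.06 rad), released and at rest, on the slab of its own shape, its centre within 12 mm of the slab's centre; the oblong lid's length runs along the slab's and the square lid's sides run parallel to the slab's (any of the four ways round), both within 0.2 rad (horizontal distance between large_round_lid and large_round_setter below 0.012 m and z of large_round_lid in the frame of large_round_setter between 0.005 and 0.012 m and angle between each of large_round_lid, small_round_lid, square_lid, oblong_lid's own z axis and vertical below 0.06 rad and linear speed of each of large_round_lid, small_round_lid, square_lid, oblong_lid below 0.02 m/s and angular speed of each of large_round_lid, small_round_lid, square_lid, oblong_lid below 0.2 rad/s and horizontal distance between small_round_lid and small_round_setter below 0.012 m and z of small_round_lid in the frame of small_round_setter between 0.005 and 0.012 m and horizontal distance between square_lid and square_setter below 0.012 m and z of square_lid in the frame of square_setter between 0.005 and 0.012 m and horizontal distance between oblong_lid and oblong_setter below 0.012 m and z of oblong_lid in the frame of oblong_setter between 0.005 and 0.012 m and angle between the x axis of oblong_lid and the x axis of oblong_setter, either way round below 0.2 rad and (angle between the x axis of square_lid and the x axis of square_setter, either way round below 0.2 rad or angle between the x axis of square_lid and the y axis of square_setter, either way round below 0.2 rad)); the robot touches nothing.
It fails at once if a lid is dropped: out of the fingers with its underside more than 25 mm above the bench ((height (world z) of large_round_lid above 0.025 m and contact force between large_round_lid and the fingers below 0.05 N) or (height (world z) of small_round_lid above 0.025 m and contact force between small_round_lid and the fingers below 0.05 N) or (height (world z) of square_lid above 0.025 m and contact force between square_lid and the fingers below 0.05 N) or (height (world z) of oblong_lid above 0.025 m and contact force between oblong_lid and the fingers below 0.05 N)).
It fails at once if a lid is tipped by more than 0.6 rad (angle between any of large_round_lid, small_round_lid, square_lid, oblong_lid's own z axis and vertical above 0.6 rad).
It fails at once if the jar or the stamp is pushed more than 20 mm or tipped by more than 0.3 rad (distance of any of glaze_jar, stamp from where it was at the start of the episode above 0.02 m or angle between any of glaze_jar, stamp's own z axis and vertical above 0.3 rad).
It also fails if it takes over 96 s, if anything falls off the work surface, if the arm or the gripper's body presses on something with over 40 N, if the wrist force passes 120 N, or if a joint passes its speed limit or range.

### The arm

A 6-joint arm with a two-finger parallel gripper is mounted at the origin on the work surface. World frame = base frame: x ahead of the robot, y to its left, z up, the work surface at z = 0. Lengths are in m, angles in rad, forces in N, time in s.
With the tool pointing down it reaches from about 0.3 to 0.775 m from the base axis. Payload 14.6 kg.
Tool frame: the origin (TCP) lies on the mounting face of the last link; the fingertips stand 199 mm ahead of it and the grasp point (between the pads) lies 180 mm ahead of it; z points along the fingers, y is the line along which they close (so a half turn about z gives the same grasp; the last joint's range is limited). The gripper opens to 94 mm and grips with 3 to 60 N. Pads are 16 mm wide; open, the fingers measure 119 mm over their backs; the gripper's body (75 mm by 177 mm) begins 78 mm behind the grasp point.
Start: joints at [1.263, 0.3, 1.521, -0, 1.321, -0.067], TCP at [0.131, 0.534, 0.405] pointing down, gripper open.
Joint ranges: [-3.03, 3.03], [-0.79, 2.21], [0.23, 2.52], [-1.04, 4.18], [0, 3.07], [-2.55, 2.55]. Speed limits (rad/s): [2.22, 2.22, 2.57, 3.14, 3.14, 3.14].

### API

Orientations are given as [roll, pitch, yaw] about the fixed x, y, z axes, in that order (R = Rz(yaw) Ry(pitch) Rx(roll)).
In Python, from station import telemetry, cams, workorder, finder gives the robot as it stands.
- The arm moves only by the tool jog_arm, never from a script. Its argument "rows" is a list of rows, each an object with "gripper": the finger opening in m, from 0 to 0.094; "slide": the shift along the tool's x, y, z in m, a list of three; "spin": the turn about the tool's z in rad. In form: [{"gripper": gripper, "slide": [tx, ty, tz], "spin": spin}, ...]. A call has 1 to 8 rows; each row is the pose to reach, as a shift and turn from the pose commanded when the call began, along the tool's axes at that moment; what a row does not reach only later rows make up. A row lasts 1/10 s, in which the tool goes at most 50 mm and 8.59 degrees, less where a joint would pass 70% of its speed; a pose out of reach is approached as far as the arm can. A call with a gripper value outside its range is refused whole. The fingers move at their own pace and stop on an object; "squeeze" is the grip in N (left out, the last holds). Time passes only in rows, so rows that repeat a pose let the fingers close. It gives the time, the measured TCP pose, the force, the opening and the grip force at its end, in the units of the state.
- telemetry.get_obs(): the state, without advancing time (a new reading comes with each control period).
- cams.camera(name): name is "scene" or "side" or "wrist"; returns (picture, depth): 384x512x3 uint8, red, green, blue; 384x512 float32, m along the optical axis (not along the pixel's ray), 0 where there is no reading.
- cams.camera_info(name): a dict with "camera_matrix" (3x3 intrinsics, pixels), "k1" (the pictures are not rectified: a ray, as slopes to the right and down, at radius r is drawn at 1 + k1 r^2 times it, then the intrinsics apply), "R" (3x3) and "t" (3): a world point X has camera coordinates R X + t; the wrist camera has in their place "tool_from_camera" (4x4, takes a point from camera to tool coordinates, whose origin is the TCP and whose axes are the flange's). Camera axes: x right, y down, z forward; pixel columns grow to the right and rows downward; lengths in m; the calibration is good to about 2 mm. A picture is of the moment at which its call begins: read the wrist's pose just before it. camera_info takes no time and is no camera call.
- workorder.hand_in(): hands the job in; it is judged then, once.
Trained networks look in the newest picture that a camera, given by its name, has taken for a name from the list of things; names that differ only in an ending like _2 or _b are one class to them, and where a whole thing is asked for, a point or a joint stands for the part that bears it (a point fixed in the world has none). Each returns a list of dicts, best first, with "confidence" (0 to 1); they miss things now and then, are a little off and sometimes report something else, mostly with a low value. They report only what shows in the picture. A call takes as long as a camera call. They do not tell look-alikes from the thing itself.
- finder.find_in(target, camera): "point" ([x, y, z] in m, in world coordinates, good to about 4 mm: the middle of the surface that is visible of it).
- finder.masks_of(target, camera): "region" (384x512 bool, what is visible of it).
The state is a dict: "time_s": time; "qpos": joint angles; "joint_vel": joint speeds; "tau": joint torques, N m; "ee_pos": TCP position; "eef_rot": TCP orientation; "force": force on the tool from outside, world axes, zero at the start; "moment": the same for the moment, N m; "grip_width": finger opening in m; "grip_force": force on a finger pad.
Only numpy, scipy, OpenCV 4.12 (cv2) and the standard library are available. Lean on these libraries where they do the work, as an engineer would, in place of code of your own. Each camera call takes 0.05 s, during which the arm holds its last target. There are 200 camera calls.

## Working session

There is one attempt and no reset: what is moved stays moved. The work goes in short steps, Python scripts to look and compute and a tool call to move; the robot and the scene stay as the last step left them, time stands still between calls to the robot, and variables do not carry over. Pictures are saved under pics/ and viewed, at most 14 in all, crops included, and the job is handed in when it is done.

Besides the shell and the picture viewer there is one more tool, called after "Call:" by a JSON object that holds its "name" and its "arguments", one argument or row to a line. jog_arm: Moves the arm, as the interface text tells. Its arguments: {"type":"object","properties":{"rows":{"type":"array","items":{"type":"object","properties":{"gripper":{"type":"number"},"slide":{"type":"array","items":{"type":"number"}},"spin":{"type":"number"}}}},"squeeze":{"type":"number"}},"required":["rows"]}

```bash
mkdir -p pics; ls
python3 - <<'E'
from station import telemetry, cams, workorder, finder
import cv2, numpy as np
print(telemetry.get_obs())
ims=[]
for c in("scene","side"):
    p,d=cams.camera(c); np.savez(f"{c}.npz",p=p,d=d); ims.append(p); print(cams.camera_info(c))
print(cams.camera_info("wrist"))
cv2.imwrite("pics/a.png",ims[0][:,:,::-1]); cv2.imwrite("pics/b.png",ims[1][:,:,::-1])
E
```

```text
pics
{'time_s': 0.0, 'qpos': array([ 1.26339702e+00,  3.00465522e-01,  1.52158769e+00, -1.73831741e-05,
        1.32070568e+00, -6.65984912e-02]), 'joint_vel': array([ 1.47544654e-04, -1.47813821e-03,  4.08966594e-04,  2.72217331e-04,
       -4.32247896e-05, -2.62087012e-03]), 'tau': array([ 3.12139919e-04, -5.31820428e+01, -3.52732337e+01,  7.08386069e-02,
        2.45554018e-02, -9.47714125e-05]), 'ee_pos': array([0.13115662, 0.53409615, 0.40408646]), 'eef_rot': array([-3.14042788e+00, -6.08125816e-05,  2.90079612e+00]), 'force': array([ 0.18270915,  0.65296964, -0.23924796]), 'moment': array([ 0.04381303,  0.01810157, -0.04462688]), 'grip_force': 0.0, 'grip_width': 0.09401829389463662}
{'camera_matrix': array([[486.39594732,   0.        , 256.85075786],
       [  0.        , 486.39594732, 185.67871797],
       [  0.        ,   0.        ,   1.        ]]), 'k1': -0.21268910587401563, 'R': array([[ 7.26244256e-01,  6.87436389e-01, -7.01571414e-04],
       [ 4.77829397e-01, -5.05537494e-01, -7.18408595e-01],
       [-4.94214881e-01,  5.21404884e-01, -6.95621016e-01]]), 't': array([-0
[... 340 characters left out ...]
4e-01, -8.24035913e-01],
       [ 1.01710893e-01, -8.17735150e-01, -5.66536952e-01]]), 't': array([0.56091366, 0.00797201, 1.2318199 ])}
{'camera_matrix': array([[289.39751516,   0.        , 255.60186581],
       [  0.        , 289.39751516, 190.47790162],
       [  0.        ,   0.        ,   1.        ]]), 'k1': -0.011901824476208292, 'tool_from_camera': array([[ 1.23559319e-07, -9.62173602e-01, -2.72437076e-01,
         7.89920607e-02],
       [ 9.99998196e-01, -5.17408816e-04,  1.82780065e-03,
        -1.20050555e-03],
       [-1.89962287e-03, -2.72436584e-01,  9.62171866e-01,
         2.08036251e-02],
       [ 0.00000000e+00,  0.00000000e+00,  0.00000000e+00,
         1.00000000e+00]])}
```

View pics/a.png

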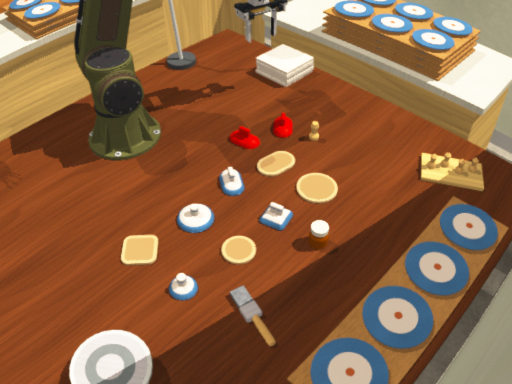

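View pics/b.png

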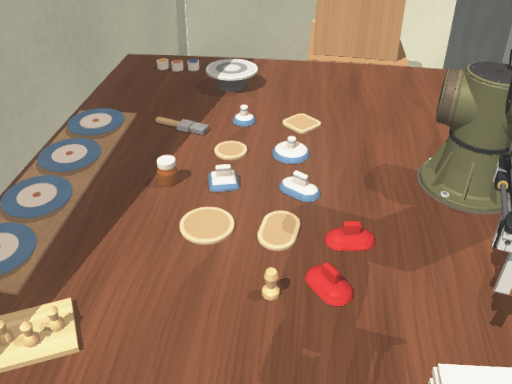

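The scene picture shows the lids: large round (196,218), small round (183,287), square (276,215) and oblong (232,181). The setters are square (140,249), small round (238,250), large round (317,187) and oblong (276,163). The jar is at (319,233) and the stamp at (314,131). The two red look-alikes are at (244,138) and (283,126). The side picture shows the same objects from the other end.

```bash
cat > h.py <<'E'
from station import telemetry, cams, workorder, finder
import cv2, numpy as np
from scipy.spatial.transform import Rotation as Rot
def info(c,obs=None):
    i=cams.camera_info(c)
    if c=="wrist":
        T=np.eye(4); T[:3,:3]=Rot.from_euler("xyz",obs["eef_rot"]).as_matrix(); T[:3,3]=obs["ee_pos"]
        M=T@np.array(i["tool_from_camera"]); Rwc=M[:3,:3]; o=M[:3,3]
    else: Rwc=np.array(i["R"]).T; o=-Rwc@np.array(i["t"])
    return np.array(i["camera_matrix"]),i["k1"],Rwc,o
def rays(uv,I):
    K,k1,Rwc,o=I
    p=cv2.undistortPoints(np.asarray(uv,float).reshape(-1,1,2),K,np.array([k1,0,0,0.]))[:,0]
    return np.c_[p,np.ones(len(p))]@Rwc.T
def onplane(uv,I,z):
    r=rays(uv,I); o=I[3]; return (o+r*((z-o[2])/r[:,2])[:,None])[:,:2]
def cloud(mask,d,I):
    v,u=np.nonzero(mask&(d>0)); return I[3]+rays(np.c_[u,v],I)*d[v,u][:,None],np.c_[u,v]
def rect(xy):
    (c,s,a)=cv2.minAreaRect((xy*1000).astype(np.float32)); 
    if s[0]<s[1]: s=s[::-1]; a+=90
    return np.round(c,1),np.round(s,1),round((a+90)%180-90,1)
E
python3 - <<'E'
from h import *
names=["large_round","small_round","square","oblong"]
for c in("scene","side"):
    z=np.load(c+".npz"); d=z["d"]; I=info(c)
    for n in names:
        for m in finder.masks_of(n+"_setter",c)[:2]:
            v,u=np.nonzero(m["region"]); 
            print(c,n,"SET",round(m["confidence"],2),rect(onplane(np.c_[u,v],I,.008)))
    for n in names:
        for m in finder.masks_of(n+"_lid",c)[:3]:
            P,_=cloud(m["region"],d,I)
            k=P[P[:,2]>.047]; 
            print(c,n,"LID",round(m["confidence"],2),len(P),len(k),np.round(P[:,2].max(),3),rect(k[:,:2]) if len(k)>3 else "", rect(P[P[:,2]<.035][:,:2]))
    for n in("glaze_jar","stamp"):
        print(c,n,[(round(f["confidence"],2),np.round(f["point"],3)) for f in finder.find_in(n,c)[:2]])
E
```

```text
scene large_round SET 0.62 (array([632.7, 245. ]), array([122.8, 122.5]), 43.2)
scene small_round SET 0.6 (array([630.6, -78.5]), array([92.9, 86.4]), -46.4)
scene square SET 0.77 (array([ 441., -259.]), array([97.9, 97.9]), 44.7)
scene oblong SET 0.9 (array([472.2, 241.8]), array([132. ,  89.3]), 81.5)
scene large_round LID 0.75 801 49 0.055 (array([464.8, -80.5]), array([23.4, 21.3]), 5.4) (array([465.2, -83.6]), array([98.2, 94.3]), 27.7)
scene small_round LID 0.61 518 64 0.056 (array([ 613.3, -256. ]), array([22. , 21.7]), 73.8) (array([ 614.2, -258.2]), array([64.6, 63.2]), -89.7)
scene oblong LID 0.82 533 44 0.056 (array([434.3,  87. ]), array([39.3, 14. ]), -33.5) (array([427.2,  91.8]), array([120.8,  66.7]), -30.2)
scene oblong LID 0.68 360 23 0.054 (array([361.6, 400. ]), array([36.7, 10.1]), -48.8) (array([357.8, 404. ]), array([128.9,  61.5]), -48.1)
scene oblong LID 0.59 446 42 0.057 (array([318.3, 257.2]), array([34.3, 14.9]), 14.6) (array([310.7, 264.3]), array([125.2,  86.4]), -9.9)
scene glaze_jar []
scene stamp [(0.67, array([0.478, 0.421, 0.032]))]
side large_round
[... 691 characters left out ...]
18.6, -294. ]), array([159.9,  67.1]), -81.2)
side square LID 0.92 683 48 0.053 (array([619.4,  79.8]), array([34.2, 14.6]), 13.0) (array([619. ,  82.6]), array([76.7, 70.4]), 11.9)
side oblong LID 0.79 1161 91 0.054 (array([316.2, 261. ]), array([38.1, 14.6]), 10.2) (array([323.3, 246.9]), array([104.6, 104.4]), 17.6)
side oblong LID 0.77 1367 108 0.054 (array([362.2, 400.3]), array([36.5, 14.8]), -43.5) (array([362.1, 402.2]), array([102.,  73.]), -63.3)
side oblong LID 0.7 683 49 0.053 (array([619.4,  80. ]), array([34.4, 15.1]), -0.3) (array([622.1,  69.6]), array([97.5, 76.1]), -78.6)
side glaze_jar [(0.74, array([0.755, 0.101, 0.044]))]
side stamp [(0.58, array([0.47 , 0.439, 0.029]))]
```

```bash
cat >> h.py <<'E'
def go(x,y,z,yawdeg=None):
    """print slide/spin in tool axes to bring TCP to x,y,z (m), yaw (deg, mod 180 nearest if float ends as given)"""
    o=telemetry.get_obs(); R=Rot.from_euler("xyz",o["eef_rot"]).as_matrix(); yaw=o["eef_rot"][2]
    s=R.T@(np.array([x,y,z])-o["ee_pos"])
    out="t=%.1f pos %s yaw %.1f q1 %.2f q6 %.2f slide %s"%(o["time_s"],np.round(o["ee_pos"],4),np.degrees(yaw),o["qpos"][0],o["qpos"][5],np.round(s,4))
    if yawdeg is not None:
        for k in(0,180,-180):
            a=np.radians(yawdeg+k)-yaw; a=(a+np.pi)%(2*np.pi)-np.pi
            out+=" | spin %.3f -> q6 %.2f(+dq1)"%(-a,o["qpos"][5]-a)
    print(out)
E
python3 -c "
from h import *
go(.50,0,.42,180)"
```

```text
t=1.1 pos [0.1312 0.5341 0.4046] yaw 166.2 q1 1.26 q6 -0.07 slide [-0.4856 -0.4308 -0.0153] | spin -0.241 -> q6 -0.31(+dq1) | spin 2.901 -> q6 2.83(+dq1) | spin 2.901 -> q6 2.83(+dq1)
```

Call:
{"name": "jog_arm", "arguments": {
  "rows": [
    {"gripper": 0.06, "slide": [-0.486, -0.431, -0.015], "spin": -0.241},
    {"gripper": 0.06, "slide": [-0.486, -0.431, -0.015], "spin": -0.241},
    {"gripper": 0.06, "slide": [-0.486, -0.431, -0.015], "spin": -0.241},
    {"gripper": 0.06, "slide": [-0.486, -0.431, -0.015], "spin": -0.241},
    {"gripper": 0.06, "slide": [-0.486, -0.431, -0.015], "spin": -0.241},
    {"gripper": 0.06, "slide": [-0.486, -0.431, -0.015], "spin": -0.241},
    {"gripper": 0.06, "slide": [-0.486, -0.431, -0.015], "spin": -0.241},
    {"gripper": 0.06, "slide": [-0.486, -0.431, -0.015], "spin": -0.241}
  ],
  "squeeze": 25
}}

```text
time_s: 1.9
ee_pos: [0.3583, 0.2043, 0.4143]
eef_rot: [3.141, 0.001, -3.141]
force: [0.8, 0.9, 0.3]
grip_width: 0.0601
grip_force: 0.0
```

```bash
python3 -c "
from h import *
go(.50,0,.42,180)"
```

```text
t=1.9 pos [0.3583 0.2043 0.4143] yaw -180.0 q1 0.43 q6 -1.14 slide [-0.1417 -0.2044 -0.0057] | spin 0.000 -> q6 -1.14(+dq1) | spin -3.141 -> q6 -4.28(+dq1) | spin -3.141 -> q6 -4.28(+dq1)
```

Call:
{"name": "jog_arm", "arguments": {
  "rows": [
    {"gripper": 0.06, "slide": [-0.141, -0.2, -0.005], "spin": 0},
    {"gripper": 0.06, "slide": [-0.141, -0.2, -0.005], "spin": 0},
    {"gripper": 0.06, "slide": [-0.141, -0.2, -0.005], "spin": 0},
    {"gripper": 0.06, "slide": [-0.141, -0.2, -0.005], "spin": 0},
    {"gripper": 0.06, "slide": [-0.141, -0.2, -0.005], "spin": 0},
    {"gripper": 0.06, "slide": [-0.141, -0.2, -0.005], "spin": 0},
    {"gripper": 0.06, "slide": [-0.141, -0.2, -0.005], "spin": 0}
  ]
}}

```text
time_s: 2.6
ee_pos: [0.4989, 0.0058, 0.4185]
eef_rot: [3.141, -0.001, 3.14]
force: [-0.1, 1.1, 0.2]
grip_width: 0.0603
grip_force: 0.0
```

```bash
cat > w.py <<'E'
from h import *
import sys
o=telemetry.get_obs(); p,d=cams.camera("wrist"); I=info("wrist",o)
cv2.imwrite(f"pics/w{o['time_s']:.1f}.png",p[:,:,::-1]); print("pic",f"{o['time_s']:.1f}")
for n in sys.argv[1].split(","):
    for k in("setter","lid"):
        for m in finder.masks_of(n+"_"+k,"wrist")[:3]:
            v,u=np.nonzero(m["region"]); P,_=cloud(m["region"],d,I); t=P[P[:,2]>.047][:,:2]
            print(n,k,round(m["confidence"],2),"slab" if k=="setter" else "outline@.008",rect(onplane(np.c_[u,v],I,.008)),"knobtop",len(t),rect(t) if len(t)>4 else "",np.round(np.percentile(P[:,2],[5,99]),3))
E
python3 w.py large_round,small_round,square,oblong; python3 -c "
from h import *
go(.5,0,.42,180)"
```

```text
pic 2.6
large_round setter 0.75 slab (array([613.1, 246.5]), array([126.2,  93.2]), 82.5) knobtop 16 (array([465.7,  56.4]), array([2.9, 1.2]), -87.8) [0.005 0.01 ]
large_round lid 0.72 outline@.008 (array([460.4, -81.1]), array([100.6,  99.6]), 42.0) knobtop 295 (array([460.3, -82. ]), array([23.1, 21.3]), 29.2) [0.009 0.052]
small_round setter 0.68 slab (array([616.2,  62. ]), array([90.6, 66. ]), -8.9) knobtop 97 (array([621.1,  70.7]), array([36.6,  6. ]), 19.0) [0.004 0.052]
small_round setter 0.63 slab (array([619.7, -71.8]), array([89.9, 78.2]), 43.8) knobtop 11 (array([498.3, -31.4]), array([21.6,  1.2]), 32.4) [0.003 0.01 ]
small_round lid 0.87 outline@.008 (array([ 617. , -256.4]), array([85.9, 73.2]), -18.8) knobtop 222 (array([ 612.3, -256.5]), array([23. , 21.9]), -12.3) [0.003 0.052]
square setter 0.63 slab (array([ 437.8, -256. ]), array([95.6, 95.4]), 47.3) knobtop 0  [0.005 0.009]
square lid 0.56 outline@.008 (array([627.2,  58.3]), array([85.5, 41.9]), 13.6) knobtop 104 (array([569.3,  54.2]), array([145.1,   6.1]), 17.8) [0.005 0.052]
square lid 0.53 outline@.008 (array([ 610.9, -259.1]), array([82.9, 71.5]), -89.9) knobtop 207 (array([ 612.1, -256.9]), array([21.6, 21.3]), 19.1) [0.005 0.052]
oblong setter 0.81 slab (array([468.7, 241.2]), array([130.6,  84.9]), 82.6) knobtop 0  [0.006 0.01 ]
oblong lid 0.95 outline@.008 (array([332.6, 258.7]), array([78.6, 77. ]), -89.4) knobtop 408 (array([320.3, 258.1]), array([29.4, 14.7]), 6.8) [0.005 0.052]
oblong lid 0.79 outline@.008 (array([430.2,  86.6]), array([108.1,  65.6]), -31.9) knobtop 378 (array([430.4,  87.1]), array([37.5, 14.2]), -32.5) [0.006 0.052]
t=3.0 pos [0.4986 0.0067 0.419 ] yaw -179.9 q1 -0.06 q6 -1.63 slide [-0.0014 -0.0067 -0.001 ] | spin 0.001 -> q6 -1.63(+dq1) | spin -3.141 -> q6 -4.77(+dq1) | spin -3.141 -> q6 -4.77(+dq1)
```

```bash
python3 -c "
from h import *
go(.4304,.087,.29,147.5)"
```

```text
t=3.0 pos [0.4986 0.0067 0.419 ] yaw -179.9 q1 -0.06 q6 -1.63 slide [0.0681 0.0804 0.129 ] | spin 0.568 -> q6 -1.06(+dq1) | spin -2.573 -> q6 -4.21(+dq1) | spin -2.573 -> q6 -4.21(+dq1)
```

View pics/w2.6.png

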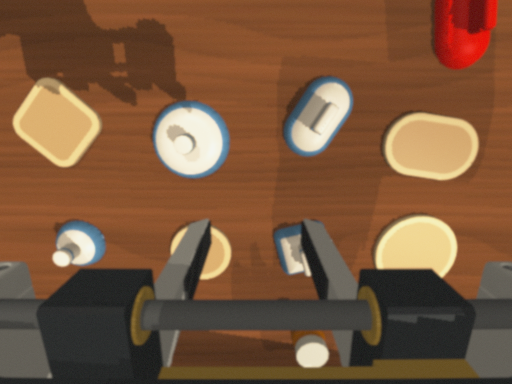

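The wrist picture shows the white oblong lid at (320,116), its setter at (431,146), the large round lid at (190,139) and the square setter at (57,121). The other lids and slabs are partly behind the fingers. I'll take the oblong lid first.

Call:
{"name": "jog_arm", "arguments": {
  "rows": [
    {"gripper": 0.06, "slide": [0.068, 0.08, 0.129], "spin": 0.567},
    {"gripper": 0.06, "slide": [0.068, 0.08, 0.129], "spin": 0.567},
    {"gripper": 0.06, "slide": [0.068, 0.08, 0.129], "spin": 0.567},
    {"gripper": 0.06, "slide": [0.068, 0.08, 0.129], "spin": 0.567},
    {"gripper": 0.06, "slide": [0.068, 0.08, 0.129], "spin": 0.567},
    {"gripper": 0.06, "slide": [0.068, 0.08, 0.129], "spin": 0.567},
    {"gripper": 0.06, "slide": [0.068, 0.08, 0.129], "spin": 0.567}
  ]
}}

```text
time_s: 3.75
ee_pos: [0.4314, 0.0859, 0.291]
eef_rot: [3.14, 0.002, 2.577]
force: [-0.3, -0.4, -0.1]
grip_width: 0.0599
grip_force: 0.0
```

```bash
python3 w.py oblong; python3 -c "
from h import *
go(.4304,.087,.227,147.5)"
```

```text
pic 3.8
oblong setter 0.86 slab (array([468. , 241.7]), array([128.5,  84.6]), 80.7) knobtop 0  [0.006 0.009]
oblong lid 0.94 outline@.008 (array([354.8, 246.4]), array([64.3, 23.2]), 58.0) knobtop 0  [0.004 0.021]
oblong lid 0.76 outline@.008 (array([429.2,  88.1]), array([108.6,  65.9]), -32.4) knobtop 726 (array([429.8,  87.4]), array([37.1, 13.9]), -32.0) [0.005 0.052]
t=3.9 pos [0.4311 0.0859 0.2905] yaw 147.6 q1 0.11 q6 -0.89 slide [0.0013 0.0005 0.0635] | spin 0.001 -> q6 -0.89(+dq1) | spin -3.141 -> q6 -4.03(+dq1) | spin -3.141 -> q6 -4.03(+dq1)
```

Call:
{"name": "jog_arm", "arguments": {
  "rows": [
    {"gripper": 0.06, "slide": [0.002, 0.001, 0.035], "spin": 0},
    {"gripper": 0.06, "slide": [0.002, 0.001, 0.055], "spin": 0},
    {"gripper": 0.06, "slide": [0.002, 0.001, 0.0635], "spin": 0},
    {"gripper": 0.06, "slide": [0.002, 0.001, 0.0635], "spin": 0},
    {"gripper": 0.0, "slide": [0.002, 0.001, 0.0635], "spin": 0},
    {"gripper": 0.0, "slide": [0.002, 0.001, 0.0635], "spin": 0},
    {"gripper": 0.0, "slide": [0.002, 0.001, 0.0635], "spin": 0},
    {"gripper": 0.0, "slide": [0.002, 0.001, 0.0635], "spin": 0}
  ]
}}

```text
time_s: 4.7
ee_pos: [0.4297, 0.0882, 0.2268]
eef_rot: [3.141, 0.001, 2.575]
force: [0.0, -0.2, 1.1]
grip_width: 0.0315
grip_force: 0.0
```

Call:
{"name": "jog_arm", "arguments": {
  "rows": [
    {"gripper": 0.0, "slide": [0, 0, 0], "spin": 0},
    {"gripper": 0.0, "slide": [0, 0, 0], "spin": 0},
    {"gripper": 0.0, "slide": [0, 0, 0], "spin": 0},
    {"gripper": 0.0, "slide": [0, 0, 0], "spin": 0},
    {"gripper": 0.0, "slide": [0, 0, -0.01], "spin": 0},
    {"gripper": 0.0, "slide": [0, 0, -0.03], "spin": 0},
    {"gripper": 0.0, "slide": [0, 0, -0.06], "spin": 0},
    {"gripper": 0.0, "slide": [0, 0, -0.06], "spin": 0}
  ]
}}

```text
time_s: 5.5
ee_pos: [0.4301, 0.0883, 0.2898]
eef_rot: [3.138, 0.004, 2.575]
force: [-0.1, -0.8, -1.7]
grip_width: 0.014
grip_force: 25.0
```

```bash
python3 -c "
from h import *
go(.469,.242,.287,81)"
```

```text
t=5.5 pos [0.4301 0.0883 0.2898] yaw 147.5 q1 0.12 q6 -0.89 slide [0.0497 0.1506 0.0031] | spin 1.161 -> q6 0.28(+dq1) | spin -1.980 -> q6 -2.87(+dq1) | spin -1.980 -> q6 -2.87(+dq1)
```

Call:
{"name": "jog_arm", "arguments": {
  "rows": [
    {"gripper": 0.0, "slide": [0.01, 0.03, 0.0], "spin": 0.145},
    {"gripper": 0.0, "slide": [0.02, 0.06, 0.0], "spin": 0.29},
    {"gripper": 0.0, "slide": [0.03, 0.09, 0.0], "spin": 0.435},
    {"gripper": 0.0, "slide": [0.04, 0.12, 0.0], "spin": 0.58},
    {"gripper": 0.0, "slide": [0.05, 0.1505, 0.0], "spin": 0.725},
    {"gripper": 0.0, "slide": [0.05, 0.1505, 0.0], "spin": 0.87},
    {"gripper": 0.0, "slide": [0.05, 0.1505, 0.0], "spin": 1.015},
    {"gripper": 0.0, "slide": [0.05, 0.1505, 0.0], "spin": 1.161}
  ]
}}

```text
time_s: 6.3
ee_pos: [0.468, 0.2422, 0.2858]
eef_rot: [-3.141, 0.001, 1.408]
force: [0.2, 0.1, -1.8]
grip_width: 0.014
grip_force: 25.0
```

```bash
python3 w.py oblong;  python3 -c "
from h import *
go(.469,.242,.236,81); print(telemetry.get_obs()['grip_force'])"
```

```text
pic 6.3
oblong setter 0.9 slab (array([477. , 281.6]), array([83.6, 49.4]), -13.2) knobtop 3  [0.006 0.009]
oblong lid 0.95 outline@.008 (array([316.4, 259. ]), array([112.6,  64.5]), 8.4) knobtop 743 (array([316.3, 258.1]), array([38.3, 14.2]), 8.6) [0.006 0.052]
oblong lid 0.74 outline@.008 (array([363.6, 395.5]), array([107.8,  65.5]), -50.8) knobtop 1191 (array([362. , 396.4]), array([37.8, 14.2]), -50.0) [0.006 0.052]
oblong lid 0.6 outline@.008 (array([464.3, 218.6]), array([140.9,  84.7]), 79.9) knobtop 8138 (array([467.9, 242.1]), array([106.7,  65.9]), 80.8) [0.064 0.111]
t=6.5 pos [0.4681 0.242  0.286 ] yaw 81.2 q1 0.41 q6 0.56 slide [0.0002 0.001  0.05  ] | spin 0.003 -> q6 0.56(+dq1) | spin -3.138 -> q6 -2.58(+dq1) | spin -3.138 -> q6 -2.58(+dq1)
25.000281035900116
```

Call:
{"name": "jog_arm", "arguments": {
  "rows": [
    {"gripper": 0.0, "slide": [0, 0.001, 0.03], "spin": 0.003},
    {"gripper": 0.0, "slide": [0, 0.001, 0.042], "spin": 0.003},
    {"gripper": 0.0, "slide": [0, 0.001, 0.047], "spin": 0.003},
    {"gripper": 0.0, "slide": [0, 0.001, 0.05], "spin": 0.003},
    {"gripper": 0.0, "slide": [0, 0.001, 0.051], "spin": 0.003},
    {"gripper": 0.0, "slide": [0, 0.001, 0.0515], "spin": 0.003},
    {"gripper": 0.0, "slide": [0, 0.001, 0.0515], "spin": 0.003}
  ]
}}

```text
time_s: 7.15
ee_pos: [0.4693, 0.2419, 0.2354]
eef_rot: [3.141, -0.0, 1.411]
force: [-0.1, -0.5, -2.0]
grip_width: 0.0141
grip_force: 25.0
```

Call:
{"name": "jog_arm", "arguments": {
  "rows": [
    {"gripper": 0.0, "slide": [0, 0, 0.0007], "spin": 0},
    {"gripper": 0.0, "slide": [0, 0, 0.0007], "spin": 0},
    {"gripper": 0.05, "slide": [0, 0, 0.0007], "spin": 0},
    {"gripper": 0.05, "slide": [0, 0, 0.0007], "spin": 0},
    {"gripper": 0.05, "slide": [0, 0, 0.0007], "spin": 0},
    {"gripper": 0.05, "slide": [0, 0, 0.0007], "spin": 0},
    {"gripper": 0.05, "slide": [0, 0, -0.04], "spin": 0},
    {"gripper": 0.05, "slide": [0, 0, -0.07], "spin": 0}
  ]
}}

```text
time_s: 7.95
ee_pos: [0.4692, 0.2419, 0.3062]
eef_rot: [-3.141, 0.0, 1.411]
force: [0.5, 0.0, 0.5]
grip_width: 0.0497
grip_force: 0.0
```

```bash
python3 w.py oblong;  python3 -c "
from h import *
go(.4605,-.0815,.32,90)"
```

```text
pic 8.0
oblong setter 0.84 slab (array([469.3, 243.4]), array([126.6,  83.3]), 81.5) knobtop 6 (array([470.4, 247.7]), array([51. ,  2.6]), -8.8) [0.006 0.01 ]
oblong lid 0.89 outline@.008 (array([363.2, 396.3]), array([110.2,  66. ]), -50.6) knobtop 1021 (array([362.2, 396.7]), array([38. , 14.7]), -49.4) [0.006 0.052]
oblong lid 0.82 outline@.008 (array([317. , 258.9]), array([110.4,  64.4]), 8.6) knobtop 642 (array([316.3, 258.1]), array([38.2, 14.1]), 8.4) [0.006 0.052]
oblong lid 0.7 outline@.008 (array([469.3, 239.5]), array([112. ,  66.7]), 80.5) knobtop 750 (array([469.6, 240.5]), array([38.9, 13.8]), 80.4) [0.013 0.06 ]
t=8.1 pos [0.4693 0.2419 0.3065] yaw 80.8 q1 0.41 q6 0.57 slide [-0.3207  0.0429 -0.014 ] | spin -0.160 -> q6 0.41(+dq1) | spin 2.982 -> q6 3.55(+dq1) | spin 2.982 -> q6 3.55(+dq1)
```

```bash
python3 -c "
from h import *
go(.6195,.08,.30,13)"
```

```text
t=8.1 pos [0.4693 0.2419 0.3065] yaw 80.8 q1 0.41 q6 0.57 slide [-0.136   0.1741  0.0067] | spin 1.184 -> q6 1.75(+dq1) | spin -1.958 -> q6 -1.39(+dq1) | spin -1.958 -> q6 -1.39(+dq1)
```

Call:
{"name": "jog_arm", "arguments": {
  "rows": [
    {"gripper": 0.045, "slide": [-0.136, 0.174, 0.006], "spin": 1.184},
    {"gripper": 0.045, "slide": [-0.136, 0.174, 0.006], "spin": 1.184},
    {"gripper": 0.045, "slide": [-0.136, 0.174, 0.006], "spin": 1.184},
    {"gripper": 0.045, "slide": [-0.136, 0.174, 0.006], "spin": 1.184},
    {"gripper": 0.045, "slide": [-0.136, 0.174, 0.006], "spin": 1.184},
    {"gripper": 0.045, "slide": [-0.136, 0.174, 0.006], "spin": 1.184},
    {"gripper": 0.045, "slide": [-0.136, 0.174, 0.006], "spin": 1.184},
    {"gripper": 0.045, "slide": [-0.136, 0.174, 0.006], "spin": 1.184}
  ]
}}

```text
time_s: 8.9
ee_pos: [0.6192, 0.0796, 0.297]
eef_rot: [-3.141, 0.002, 0.22]
force: [-0.0, -0.2, 0.0]
grip_width: 0.045
grip_force: 0.0
```

Call:
{"name": "jog_arm", "arguments": {
  "rows": [
    {"gripper": 0.045, "slide": [0, 0, 0], "spin": 0},
    {"gripper": 0.045, "slide": [0, 0, 0], "spin": 0}
  ]
}}

```text
time_s: 9.1
ee_pos: [0.6192, 0.0799, 0.2979]
eef_rot: [-3.141, 0.001, 0.231]
force: [-0.8, -0.4, -0.3]
grip_width: 0.0452
grip_force: 0.0
```

```bash
python3 w.py large_round,small_round,square;  python3 -c "
from h import *
go(.6195,.08,.30,13)"
```

```text
pic 9.1
large_round setter 0.75 slab (array([630.3, 243.5]), array([123.4, 120.6]), -76.7) knobtop 0  [0.006 0.009]
small_round setter 0.96 slab (array([627. , -74.7]), array([93., 89.]), 81.6) knobtop 0  [0.004 0.009]
square lid 0.71 outline@.008 (array([621.7,  75.5]), array([74.9, 74.3]), 14.5) knobtop 675 (array([620.9,  75.2]), array([37.2, 13.8]), 15.1) [0.006 0.052]
t=9.4 pos [0.6193 0.0799 0.2988] yaw 13.0 q1 0.07 q6 1.41 slide [ 0.0003 -0.     -0.0012] | spin 0.001 -> q6 1.41(+dq1) | spin -3.141 -> q6 -1.73(+dq1) | spin -3.141 -> q6 -1.73(+dq1)
```

```bash
python3 -c "
from h import *
go(.621,.0753,.227,14.9)"
```

```text
t=9.4 pos [0.6193 0.0799 0.2988] yaw 13.0 q1 0.07 q6 1.41 slide [0.0007 0.0049 0.0718] | spin -0.032 -> q6 1.38(+dq1) | spin 3.109 -> q6 4.52(+dq1) | spin 3.109 -> q6 4.52(+dq1)
```

Call:
{"name": "jog_arm", "arguments": {
  "rows": [
    {"gripper": 0.045, "slide": [0.001, 0.005, 0.02], "spin": -0.032},
    {"gripper": 0.045, "slide": [0.001, 0.005, 0.045], "spin": -0.032},
    {"gripper": 0.045, "slide": [0.001, 0.005, 0.065], "spin": -0.032},
    {"gripper": 0.045, "slide": [0.001, 0.005, 0.072], "spin": -0.032},
    {"gripper": 0.045, "slide": [0.001, 0.005, 0.072], "spin": -0.032},
    {"gripper": 0.0, "slide": [0.001, 0.005, 0.072], "spin": -0.032},
    {"gripper": 0.0, "slide": [0.001, 0.005, 0.072], "spin": -0.032},
    {"gripper": 0.0, "slide": [0.001, 0.005, 0.072], "spin": -0.032}
  ]
}}

```text
time_s: 10.25
ee_pos: [0.6215, 0.0753, 0.2278]
eef_rot: [3.141, -0.001, 0.259]
force: [-0.7, -0.5, -0.4]
grip_width: 0.0239
grip_force: 0.0
```

Call:
{"name": "jog_arm", "arguments": {
  "rows": [
    {"gripper": 0.0, "slide": [0, 0, 0], "spin": 0},
    {"gripper": 0.0, "slide": [0, 0, 0], "spin": 0},
    {"gripper": 0.0, "slide": [0, 0, 0], "spin": 0}
  ]
}}

```text
time_s: 10.55
ee_pos: [0.6215, 0.0753, 0.2274]
eef_rot: [3.142, -0.001, 0.259]
force: [-1.9, -0.2, 5.0]
grip_width: 0.0137
grip_force: 25.0
```

Call:
{"name": "jog_arm", "arguments": {
  "rows": [
    {"gripper": 0.0, "slide": [0, 0, -0.01], "spin": 0},
    {"gripper": 0.0, "slide": [0, 0, -0.03], "spin": 0},
    {"gripper": 0.0, "slide": [0, 0, -0.06], "spin": 0},
    {"gripper": 0.0, "slide": [0, 0, -0.09], "spin": 0},
    {"gripper": 0.0, "slide": [0, 0, -0.1], "spin": 0}
  ]
}}

```text
time_s: 11.05
ee_pos: [0.6216, 0.0752, 0.3304]
eef_rot: [3.141, -0.004, 0.259]
force: [-0.8, -0.2, -1.9]
grip_width: 0.0136
grip_force: 25.0
```

```bash
python3 -c "
from h import *
go(.4385,-.2548,.327,47.3)"
```

```text
t=11.1 pos [0.6216 0.0752 0.3304] yaw 14.8 q1 0.06 q6 1.37 slide [-0.2614  0.2722  0.0025] | spin -0.567 -> q6 0.81(+dq1) | spin 2.575 -> q6 3.95(+dq1) | spin 2.575 -> q6 3.95(+dq1)
```

Call:
{"name": "jog_arm", "arguments": {
  "rows": [
    {"gripper": 0.0, "slide": [-0.015, 0.016, 0], "spin": -0.03},
    {"gripper": 0.0, "slide": [-0.04, 0.042, 0], "spin": -0.09},
    {"gripper": 0.0, "slide": [-0.068, 0.071, 0], "spin": -0.15},
    {"gripper": 0.0, "slide": [-0.098, 0.102, 0], "spin": -0.21},
    {"gripper": 0.0, "slide": [-0.128, 0.133, 0], "spin": -0.28},
    {"gripper": 0.0, "slide": [-0.158, 0.164, 0], "spin": -0.34},
    {"gripper": 0.0, "slide": [-0.188, 0.195, 0], "spin": -0.4},
    {"gripper": 0.0, "slide": [-0.218, 0.226, 0], "spin": -0.47}
  ]
}}

```text
time_s: 11.85
ee_pos: [0.4672, -0.2003, 0.3263]
eef_rot: [-3.141, 0.0, 0.731]
force: [0.4, 0.5, -1.6]
grip_width: 0.0139
grip_force: 25.0
```

```bash
python3 -c "
from h import *
go(.4385,-.2548,.32,47.3)"
```

```text
t=11.8 pos [ 0.4672 -0.2003  0.3263] yaw 41.9 q1 -0.48 q6 0.36 slide [-0.0578  0.0214  0.0063] | spin -0.094 -> q6 0.27(+dq1) | spin 3.048 -> q6 3.41(+dq1) | spin 3.048 -> q6 3.41(+dq1)
```

```bash
python3 w.py square,large_round
```

```text
pic 11.8
square setter 0.77 slab (array([ 450.3, -288.9]), array([107. ,  49.3]), 15.2) knobtop 3  [0.006 0.009]
square lid 0.58 outline@.008 (array([ 433.1, -230.7]), array([123.5, 111.5]), 41.9) knobtop 7375 (array([ 467.4, -200.7]), array([76.2, 72.5]), -48.1) [0.104 0.151]
large_round lid 0.66 outline@.008 (array([461.5, -83.1]), array([101.1, 100.8]), 41.7) knobtop 601 (array([460.8, -82.9]), array([23.1, 22.7]), 24.9) [0.009 0.052]
```

Call:
{"name": "jog_arm", "arguments": {
  "rows": [
    {"gripper": 0.0, "slide": [-0.03, 0.011, 0.004], "spin": -0.05},
    {"gripper": 0.0, "slide": [-0.05, 0.018, 0.004], "spin": -0.094},
    {"gripper": 0.0, "slide": [-0.058, 0.0215, 0.004], "spin": -0.094},
    {"gripper": 0.0, "slide": [-0.058, 0.0215, 0.004], "spin": -0.094},
    {"gripper": 0.0, "slide": [-0.058, 0.0215, 0.004], "spin": -0.094}
  ]
}}

```text
time_s: 12.6
ee_pos: [0.4401, -0.2529, 0.3228]
eef_rot: [-3.142, -0.0, 0.822]
force: [-0.2, 0.4, -1.2]
grip_width: 0.0136
grip_force: 25.0
```

```bash
python3 w.py square,large_round;python3 -c "
from h import *
go(.4385,-.2548,.2352,47.3)"
```

```text
pic 12.6
square setter 0.57 slab (array([ 462.4, -234.1]), array([93.3, 25.3]), -44.9) knobtop 8 (array([ 485.7, -246.9]), array([6.6, 0.6]), -54.6) [0.006 0.009]
square lid 0.78 outline@.008 (array([ 410.8, -285.9]), array([122. , 110.1]), 47.1) knobtop 7185 (array([ 440.6, -253.4]), array([76. , 72.5]), -42.9) [0.102 0.147]
large_round setter 0.3 slab (array([ 462.8, -233.7]), array([91.2, 24.2]), -44.9) knobtop 1  [0.006 0.009]
large_round lid 0.72 outline@.008 (array([456. , -89.3]), array([101.7,  85. ]), -43.2) knobtop 782 (array([460.9, -83.4]), array([22.9, 22.8]), 44.6) [0.009 0.052]
t=12.8 pos [ 0.4398 -0.2532  0.3229] yaw 47.2 q1 -0.59 q6 0.15 slide [-0.0021  0.0001  0.0877] | spin -0.002 -> q6 0.15(+dq1) | spin 3.139 -> q6 3.29(+dq1) | spin 3.139 -> q6 3.29(+dq1)
```

Call:
{"name": "jog_arm", "arguments": {
  "rows": [
    {"gripper": 0.0, "slide": [-0.0035, 0.0005, 0.02], "spin": 0.02},
    {"gripper": 0.0, "slide": [-0.0035, 0.0005, 0.05], "spin": 0.02},
    {"gripper": 0.0, "slide": [-0.0035, 0.0005, 0.075], "spin": 0.02},
    {"gripper": 0.0, "slide": [-0.0035, 0.0005, 0.084], "spin": 0.02},
    {"gripper": 0.0, "slide": [-0.0035, 0.0005, 0.0865], "spin": 0.02},
    {"gripper": 0.0, "slide": [-0.0035, 0.0005, 0.0875], "spin": 0.02},
    {"gripper": 0.0, "slide": [-0.0035, 0.0005, 0.088], "spin": 0.02},
    {"gripper": 0.0, "slide": [-0.0035, 0.0005, 0.088], "spin": 0.02}
  ]
}}

```text
time_s: 13.65
ee_pos: [0.4377, -0.2567, 0.2357]
eef_rot: [3.14, -0.0, 0.803]
force: [0.5, 0.3, -1.1]
grip_width: 0.0139
grip_force: 25.0
```

Call:
{"name": "jog_arm", "arguments": {
  "rows": [
    {"gripper": 0.0, "slide": [0, 0, 0.0006], "spin": 0},
    {"gripper": 0.0, "slide": [0, 0, 0.0006], "spin": 0},
    {"gripper": 0.05, "slide": [0, 0, 0.0006], "spin": 0},
    {"gripper": 0.05, "slide": [0, 0, 0.0006], "spin": 0},
    {"gripper": 0.05, "slide": [0, 0, 0.0006], "spin": 0},
    {"gripper": 0.05, "slide": [0, 0, 0.0006], "spin": 0},
    {"gripper": 0.05, "slide": [0, 0, -0.04], "spin": 0},
    {"gripper": 0.05, "slide": [0, 0, -0.07], "spin": 0}
  ]
}}

```text
time_s: 14.45
ee_pos: [0.4375, -0.2566, 0.3061]
eef_rot: [-3.141, 0.0, 0.803]
force: [0.1, -1.1, 0.7]
grip_width: 0.0501
grip_force: 0.0
```

```bash
python3 w.py square,small_round;  python3 -c "
from h import *
go(.4608,-.0832,.31,47)"
```

```text
pic 14.4
square setter 0.66 slab (array([ 437.9, -259.5]), array([94.5, 94.5]), 46.7) knobtop 17 (array([ 442.4, -253.5]), array([55.8,  7.1]), -44.0) [0.005 0.017]
square lid 0.73 outline@.008 (array([ 436.3, -259.3]), array([78.7, 77.7]), 47.2) knobtop 757 (array([ 437.1, -258.2]), array([38.2, 14. ]), 46.5) [0.013 0.06 ]
small_round lid 0.7 outline@.008 (array([ 610.8, -256.6]), array([71.1, 70.1]), 7.9) knobtop 854 (array([ 612. , -257.4]), array([23.3, 23.1]), -46.1) [0.005 0.052]
small_round lid 0.6 outline@.008 (array([452.9, -92.7]), array([103.4,  78.5]), -44.4) knobtop 910 (array([460.6, -83.5]), array([23. , 22.9]), -40.8) [0.007 0.052]
t=14.7 pos [ 0.4373 -0.2565  0.3041] yaw 46.0 q1 -0.60 q6 0.17 slide [ 0.1409 -0.1035 -0.0058] | spin -0.018 -> q6 0.15(+dq1) | spin 3.124 -> q6 3.29(+dq1) | spin 3.124 -> q6 3.29(+dq1)
```

```bash
python3 -c "
from h import *
go(.612,-.2573,.290)"
```

```text
t=14.7 pos [ 0.4373 -0.2565  0.3041] yaw 46.0 q1 -0.60 q6 0.17 slide [0.1208 0.1262 0.014 ]
```

Call:
{"name": "jog_arm", "arguments": {
  "rows": [
    {"gripper": 0.05, "slide": [0.121, 0.126, 0.014], "spin": 0},
    {"gripper": 0.05, "slide": [0.121, 0.126, 0.014], "spin": 0},
    {"gripper": 0.05, "slide": [0.121, 0.126, 0.014], "spin": 0},
    {"gripper": 0.05, "slide": [0.121, 0.126, 0.014], "spin": 0},
    {"gripper": 0.05, "slide": [0.121, 0.126, 0.014], "spin": 0},
    {"gripper": 0.05, "slide": [0.121, 0.126, 0.014], "spin": 0}
  ]
}}

```text
time_s: 15.3
ee_pos: [0.6119, -0.257, 0.2889]
eef_rot: [-3.139, 0.001, 0.803]
force: [-0.0, 0.4, -0.2]
grip_width: 0.0502
grip_force: 0.0
```

```bash
python3 w.py small_round;  python3 -c "
from h import *
go(.612,-.2573,.227)"
```

```text
pic 15.3
small_round setter 0.72 slab (array([619.7, -86.9]), array([91.3, 68.8]), -44.4) knobtop 0  [0.006 0.009]
small_round lid 0.76 outline@.008 (array([ 613.7, -256.3]), array([68.7, 68.4]), 22.7) knobtop 622 (array([ 613.2, -257.3]), array([22.5, 22.4]), -44.3) [0.006 0.052]
t=15.4 pos [ 0.6113 -0.2574  0.2908] yaw 46.0 q1 -0.45 q6 0.32 slide [0.0006 0.0004 0.0638]
```

Call:
{"name": "jog_arm", "arguments": {
  "rows": [
    {"gripper": 0.05, "slide": [0.001, 0.001, 0.02], "spin": 0},
    {"gripper": 0.05, "slide": [0.001, 0.001, 0.045], "spin": 0},
    {"gripper": 0.05, "slide": [0.001, 0.001, 0.06], "spin": 0},
    {"gripper": 0.05, "slide": [0.001, 0.001, 0.063], "spin": 0},
    {"gripper": 0.0, "slide": [0.001, 0.001, 0.063], "spin": 0},
    {"gripper": 0.0, "slide": [0.001, 0.001, 0.063], "spin": 0},
    {"gripper": 0.0, "slide": [0.001, 0.001, 0.063], "spin": 0},
    {"gripper": 0.0, "slide": [0.001, 0.001, 0.063], "spin": 0}
  ]
}}

```text
time_s: 16.25
ee_pos: [0.6137, -0.2571, 0.2288]
eef_rot: [3.141, -0.0, 0.803]
force: [-2.2, 0.9, 4.7]
grip_width: 0.0233
grip_force: 25.0
```

Call:
{"name": "jog_arm", "arguments": {
  "rows": [
    {"gripper": 0.0, "slide": [0, 0, 0], "spin": 0},
    {"gripper": 0.0, "slide": [0, 0, 0], "spin": 0}
  ]
}}

```text
time_s: 16.45
ee_pos: [0.6137, -0.2571, 0.2288]
eef_rot: [3.141, -0.0, 0.803]
force: [-1.3, 1.4, 6.2]
grip_width: 0.0233
grip_force: 25.0
```

Call:
{"name": "jog_arm", "arguments": {
  "rows": [
    {"gripper": 0.0, "slide": [0, 0, -0.01], "spin": 0},
    {"gripper": 0.0, "slide": [0, 0, -0.03], "spin": 0},
    {"gripper": 0.0, "slide": [0, 0, -0.06], "spin": 0},
    {"gripper": 0.0, "slide": [0, 0, -0.07], "spin": 0},
    {"gripper": 0.0, "slide": [0, 0, -0.07], "spin": 0}
  ]
}}

```text
time_s: 16.95
ee_pos: [0.6137, -0.2571, 0.2995]
eef_rot: [3.139, -0.001, 0.803]
force: [-0.0, 0.3, -2.1]
grip_width: 0.0239
grip_force: 25.0
```

```bash
python3 -c "
from h import *
go(.627,-.076,.297)"
```

```text
t=16.9 pos [ 0.6137 -0.2571  0.2995] yaw 46.0 q1 -0.45 q6 0.32 slide [ 0.1395 -0.1163  0.0023]
```

Call:
{"name": "jog_arm", "arguments": {
  "rows": [
    {"gripper": 0.0, "slide": [0.015, -0.0125, 0], "spin": 0},
    {"gripper": 0.0, "slide": [0.035, -0.03, 0], "spin": 0},
    {"gripper": 0.0, "slide": [0.052, -0.044, 0], "spin": 0},
    {"gripper": 0.0, "slide": [0.06, -0.05, 0], "spin": 0},
    {"gripper": 0.0, "slide": [0.06, -0.05, 0], "spin": 0}
  ]
}}

```text
time_s: 17.45
ee_pos: [0.6195, -0.1777, 0.2969]
eef_rot: [-3.14, 0.001, 0.805]
force: [-0.6, -1.2, -0.7]
grip_width: 0.0237
grip_force: 25.0
```

```bash
python3 w.py small_round,large_round;python3 -c "
from h import *
go(.627,-.076,.290)"
```

```text
pic 17.4
small_round setter 0.65 slab (array([627.3, -78.2]), array([90.9, 88.9]), 3.0) knobtop 0  [0.006 0.009]
small_round lid 0.7 outline@.008 (array([ 603.3, -194.8]), array([90.5, 90.5]), 1.1) knobtop 5311 (array([ 620.6, -176.5]), array([68.5, 66.6]), -6.4) [0.073 0.12 ]
large_round setter 0.36 slab (array([ 602.6, -194.8]), array([91.9, 90.6]), -88.9) knobtop 5388 (array([ 619.8, -176.8]), array([69.7, 67.2]), -4.2) [0.073 0.12 ]
large_round lid 0.86 outline@.008 (array([463.1, -83.1]), array([105.2, 101. ]), -31.2) knobtop 506 (array([461.7, -82.9]), array([22.4, 21.2]), -67.4) [0.006 0.051]
t=17.7 pos [ 0.6192 -0.18    0.2976] yaw 45.9 q1 -0.34 q6 0.43 slide [ 0.0802 -0.0667  0.0076]
```

Call:
{"name": "jog_arm", "arguments": {
  "rows": [
    {"gripper": 0.0, "slide": [0.02, -0.0165, 0], "spin": 0},
    {"gripper": 0.0, "slide": [0.045, -0.037, 0], "spin": 0},
    {"gripper": 0.0, "slide": [0.065, -0.054, 0], "spin": 0},
    {"gripper": 0.0, "slide": [0.079, -0.0657, 0.005], "spin": 0},
    {"gripper": 0.0, "slide": [0.079, -0.0657, 0.03], "spin": 0},
    {"gripper": 0.0, "slide": [0.079, -0.0657, 0.045], "spin": 0},
    {"gripper": 0.0, "slide": [0.079, -0.0657, 0.05], "spin": 0},
    {"gripper": 0.0, "slide": [0.079, -0.0657, 0.05], "spin": 0}
  ]
}}

```text
time_s: 18.5
ee_pos: [0.6269, -0.0774, 0.2471]
eef_rot: [-3.14, 0.001, 0.802]
force: [-0.2, 0.1, -1.4]
grip_width: 0.0234
grip_force: 25.0
```

```bash
python3 -c "
from h import *
go(.627,-.0775,.2368)"
```

```text
t=18.5 pos [ 0.6269 -0.0774  0.2471] yaw 45.9 q1 -0.18 q6 0.59 slide [-0.      0.0001  0.0103]
```

Call:
{"name": "jog_arm", "arguments": {
  "rows": [
    {"gripper": 0.0, "slide": [0, 0, 0.006], "spin": 0},
    {"gripper": 0.0, "slide": [0, 0, 0.009], "spin": 0},
    {"gripper": 0.0, "slide": [0, 0, 0.01], "spin": 0},
    {"gripper": 0.0, "slide": [0, 0, 0.0105], "spin": 0},
    {"gripper": 0.0, "slide": [0, 0, 0.0105], "spin": 0}
  ]
}}

```text
time_s: 19.0
ee_pos: [0.627, -0.0768, 0.2376]
eef_rot: [3.141, -0.0, 0.803]
force: [0.3, -0.1, -1.5]
grip_width: 0.023
grip_force: 25.0
```

Call:
{"name": "jog_arm", "arguments": {
  "rows": [
    {"gripper": 0.0, "slide": [0, 0, 0.0008], "spin": 0},
    {"gripper": 0.0, "slide": [0, 0, 0.0008], "spin": 0},
    {"gripper": 0.055, "slide": [0, 0, 0.0008], "spin": 0},
    {"gripper": 0.055, "slide": [0, 0, 0.0008], "spin": 0},
    {"gripper": 0.055, "slide": [0, 0, 0.0008], "spin": 0},
    {"gripper": 0.055, "slide": [0, 0, 0.0008], "spin": 0},
    {"gripper": 0.055, "slide": [0, 0, -0.04], "spin": 0},
    {"gripper": 0.055, "slide": [0, 0, -0.07], "spin": 0}
  ]
}}

```text
time_s: 19.8
ee_pos: [0.627, -0.0767, 0.3087]
eef_rot: [-3.141, 0.0, 0.803]
force: [0.3, 0.1, 1.0]
grip_width: 0.0548
grip_force: 0.0
```

```bash
python3 w.py small_round,large_round;  python3 -c "
from h import *
go(.461,-.083,.29)"
```

```text
pic 19.8
small_round setter 0.72 slab (array([ 471.6, -225.1]), array([87.7, 18.3]), -43.9) knobtop 23 (array([640., -64.]), array([13.8,  1.3]), -42.3) [-0.001  0.232]
small_round setter 0.65 slab (array([627. , -76.7]), array([88.5, 86.9]), 46.0) knobtop 0  [0.006 0.01 ]
small_round lid 0.84 outline@.008 (array([626.1, -78.9]), array([72.5, 71.9]), 88.5) knobtop 646 (array([627.2, -77.3]), array([23.2, 22.5]), -44.8) [0.012 0.06 ]
large_round lid 0.73 outline@.008 (array([486.1, -49.8]), array([62.1, 28.3]), -52.3) knobtop 0  [0.004 0.019]
t=20.1 pos [ 0.6267 -0.0767  0.3065] yaw 46.0 q1 -0.18 q6 0.59 slide [-0.1197 -0.1148  0.0167]
```

Small round is in place. Next is the large round lid.

Call:
{"name": "jog_arm", "arguments": {
  "rows": [
    {"gripper": 0.055, "slide": [-0.12, -0.115, 0.006], "spin": 0},
    {"gripper": 0.055, "slide": [-0.12, -0.115, 0.006], "spin": 0},
    {"gripper": 0.055, "slide": [-0.12, -0.115, 0.006], "spin": 0},
    {"gripper": 0.055, "slide": [-0.12, -0.115, 0.006], "spin": 0},
    {"gripper": 0.055, "slide": [-0.12, -0.115, 0.016], "spin": 0},
    {"gripper": 0.055, "slide": [-0.12, -0.115, 0.016], "spin": 0}
  ]
}}

```text
time_s: 20.65
ee_pos: [0.461, -0.0832, 0.2898]
eef_rot: [-3.14, 0.001, 0.803]
force: [0.7, -0.4, -0.5]
grip_width: 0.0549
grip_force: 0.0
```

```bash
python3 w.py large_round;  python3 -c "
from h import *
go(.461,-.083,.2285)"
```

```text
pic 20.6
large_round lid 0.93 outline@.008 (array([461.8, -81.4]), array([101.2, 100. ]), 87.6) knobtop 614 (array([468.7, -83.3]), array([38.5, 22.1]), -9.1) [0.009 0.052]
t=20.8 pos [ 0.4617 -0.0831  0.2908] yaw 46.0 q1 -0.26 q6 0.51 slide [-0.0004 -0.0005  0.0623]
```

Call:
{"name": "jog_arm", "arguments": {
  "rows": [
    {"gripper": 0.05, "slide": [0, 0, 0.02], "spin": 0},
    {"gripper": 0.05, "slide": [0, 0, 0.045], "spin": 0},
    {"gripper": 0.05, "slide": [0, 0, 0.06], "spin": 0},
    {"gripper": 0.05, "slide": [0, 0, 0.0625], "spin": 0},
    {"gripper": 0.05, "slide": [0, 0, 0.0625], "spin": 0},
    {"gripper": 0.0, "slide": [0, 0, 0.0625], "spin": 0},
    {"gripper": 0.0, "slide": [0, 0, 0.0625], "spin": 0},
    {"gripper": 0.0, "slide": [0, 0, 0.0625], "spin": 0}
  ]
}}

```text
time_s: 21.6
ee_pos: [0.461, -0.0832, 0.2295]
eef_rot: [3.141, -0.001, 0.803]
force: [-0.5, -0.2, -0.7]
grip_width: 0.0295
grip_force: 0.0
```

Call:
{"name": "jog_arm", "arguments": {
  "rows": [
    {"gripper": 0.0, "slide": [0, 0, 0], "spin": 0},
    {"gripper": 0.0, "slide": [0, 0, 0], "spin": 0},
    {"gripper": 0.0, "slide": [0, 0, 0], "spin": 0}
  ]
}}

```text
time_s: 21.9
ee_pos: [0.4609, -0.0831, 0.2293]
eef_rot: [3.141, -0.0, 0.803]
force: [-1.8, 1.0, 6.0]
grip_width: 0.0234
grip_force: 25.0
```

Call:
{"name": "jog_arm", "arguments": {
  "rows": [
    {"gripper": 0.0, "slide": [0, 0, -0.01], "spin": 0},
    {"gripper": 0.0, "slide": [0, 0, -0.03], "spin": 0},
    {"gripper": 0.0, "slide": [0, 0, -0.06], "spin": 0},
    {"gripper": 0.0, "slide": [0, 0, -0.085], "spin": 0},
    {"gripper": 0.0, "slide": [0, 0, -0.09], "spin": 0},
    {"gripper": 0.0, "slide": [0, 0, -0.09], "spin": 0}
  ]
}}

```text
time_s: 22.5
ee_pos: [0.4608, -0.0831, 0.3192]
eef_rot: [3.141, -0.001, 0.803]
force: [-0.1, 0.3, -2.4]
grip_width: 0.023
grip_force: 25.0
```

```bash
python3 -c "
from h import *
go(.630,.2445,.32)"
```

```text
t=22.5 pos [ 0.4608 -0.0831  0.3192] yaw 46.0 q1 -0.26 q6 0.51 slide [ 0.3532 -0.1059 -0.0007]
```

Call:
{"name": "jog_arm", "arguments": {
  "rows": [
    {"gripper": 0.0, "slide": [0.02, -0.006, 0], "spin": 0},
    {"gripper": 0.0, "slide": [0.055, -0.0165, 0], "spin": 0},
    {"gripper": 0.0, "slide": [0.095, -0.0285, 0], "spin": 0},
    {"gripper": 0.0, "slide": [0.135, -0.0405, 0], "spin": 0},
    {"gripper": 0.0, "slide": [0.175, -0.0525, 0], "spin": 0},
    {"gripper": 0.0, "slide": [0.205, -0.0615, 0], "spin": 0},
    {"gripper": 0.0, "slide": [0.22, -0.066, 0], "spin": 0},
    {"gripper": 0.0, "slide": [0.22, -0.066, 0], "spin": 0}
  ]
}}

```text
time_s: 23.3
ee_pos: [0.5664, 0.1221, 0.3171]
eef_rot: [-3.14, 0.002, 0.805]
force: [-0.3, -0.6, -2.8]
grip_width: 0.0233
grip_force: 25.0
```

```bash
python3 w.py large_round;  python3 -c "
from h import *
go(.630,.2445,.30)"
```

```text
pic 23.3
large_round setter 0.97 slab (array([621.8, 236.9]), array([122.4,  98.9]), -44.1) knobtop 0  [0.006 0.009]
large_round lid 0.81 outline@.008 (array([544.3,  99.5]), array([146.3, 144.6]), -10.1) knobtop 11620 (array([568.4, 124. ]), array([100.5,  98.1]), -9.2) [0.094 0.139]
t=23.4 pos [0.5659 0.12   0.3182] yaw 46.0 q1 0.15 q6 0.91 slide [ 0.1341 -0.0405  0.018 ]
```

Call:
{"name": "jog_arm", "arguments": {
  "rows": [
    {"gripper": 0.0, "slide": [0.02, -0.006, 0], "spin": 0},
    {"gripper": 0.0, "slide": [0.05, -0.015, 0], "spin": 0},
    {"gripper": 0.0, "slide": [0.085, -0.0255, 0], "spin": 0},
    {"gripper": 0.0, "slide": [0.115, -0.035, 0], "spin": 0},
    {"gripper": 0.0, "slide": [0.1345, -0.041, 0.01], "spin": 0},
    {"gripper": 0.0, "slide": [0.1345, -0.041, 0.035], "spin": 0},
    {"gripper": 0.0, "slide": [0.1345, -0.041, 0.06], "spin": 0},
    {"gripper": 0.0, "slide": [0.1345, -0.041, 0.07], "spin": 0}
  ]
}}

```text
time_s: 24.25
ee_pos: [0.6298, 0.2448, 0.2461]
eef_rot: [-3.14, 0.004, 0.802]
force: [-0.3, -0.2, -2.3]
grip_width: 0.0233
grip_force: 25.0
```

```bash
python3 -c "
from h import *
go(.630,.245,.2373)"
```

```text
t=24.2 pos [0.6298 0.2448 0.2461] yaw 45.9 q1 0.32 q6 1.09 slide [0.0003 0.     0.0088]
```

Call:
{"name": "jog_arm", "arguments": {
  "rows": [
    {"gripper": 0.0, "slide": [0, 0, 0.005], "spin": 0},
    {"gripper": 0.0, "slide": [0, 0, 0.008], "spin": 0},
    {"gripper": 0.0, "slide": [0, 0, 0.009], "spin": 0},
    {"gripper": 0.0, "slide": [0, 0, 0.0095], "spin": 0},
    {"gripper": 0.0, "slide": [0, 0, 0.0095], "spin": 0}
  ]
}}

```text
time_s: 24.75
ee_pos: [0.6303, 0.2462, 0.24]
eef_rot: [3.141, -0.001, 0.803]
force: [0.7, -0.1, -2.0]
grip_width: 0.0234
grip_force: 25.0
```

Call:
{"name": "jog_arm", "arguments": {
  "rows": [
    {"gripper": 0.0, "slide": [0, 0, 0.0015], "spin": 0},
    {"gripper": 0.0, "slide": [0, 0, 0.0025], "spin": 0},
    {"gripper": 0.0, "slide": [0, 0, 0.0025], "spin": 0}
  ]
}}

```text
time_s: 25.05
ee_pos: [0.6302, 0.2462, 0.2374]
eef_rot: [3.141, -0.0, 0.803]
force: [-1.4, -0.9, 2.4]
grip_width: 0.0233
grip_force: 25.0
```

Contact felt. Releasing.

Call:
{"name": "jog_arm", "arguments": {
  "rows": [
    {"gripper": 0.055, "slide": [0, 0, 0], "spin": 0},
    {"gripper": 0.055, "slide": [0, 0, 0], "spin": 0},
    {"gripper": 0.055, "slide": [0, 0, 0], "spin": 0},
    {"gripper": 0.055, "slide": [0, 0, 0], "spin": 0},
    {"gripper": 0.055, "slide": [0, 0, -0.04], "spin": 0},
    {"gripper": 0.055, "slide": [0, 0, -0.08], "spin": 0},
    {"gripper": 0.055, "slide": [-0.04, 0, -0.12], "spin": 0},
    {"gripper": 0.055, "slide": [-0.08, 0, -0.15], "spin": 0}
  ]
}}

```text
time_s: 25.85
ee_pos: [0.5775, 0.1921, 0.3842]
eef_rot: [3.141, -0.001, 0.804]
force: [0.5, 0.4, 0.3]
grip_width: 0.0555
grip_force: 0.0
```

Call:
{"name": "jog_arm", "arguments": {
  "rows": [
    {"gripper": 0.055, "slide": [-0.05, 0, 0], "spin": 0},
    {"gripper": 0.055, "slide": [-0.1, 0, 0], "spin": 0},
    {"gripper": 0.055, "slide": [-0.12, 0, 0], "spin": 0},
    {"gripper": 0.055, "slide": [-0.12, 0, 0], "spin": 0}
  ]
}}

```text
time_s: 26.25
ee_pos: [0.4935, 0.1046, 0.3836]
eef_rot: [3.141, -0.001, 0.801]
force: [0.3, 0.5, -0.1]
grip_width: 0.055
grip_force: 0.0
```

```bash
python3 w.py large_round,oblong,small_round
python3 - <<'E'
from h import *
for c in("scene","side"):
    p,d=cams.camera(c); I=info(c)
    if c=="side": cv2.imwrite("pics/end.png",p[:,:,::-1])
    for n in("large_round","small_round","square","oblong"):
        for k in("setter","lid"):
            for m in finder.masks_of(n+"_"+k,c)[:2]:
                P,_=cloud(m["region"],d,I); t=P[P[:,2]>.05][:,:2]; v,u=np.nonzero(m["region"])
                print(c,n,k,round(m["confidence"],2),rect(onplane(np.c_[u,v],I,.008)) if k=="setter" else (rect(t) if len(t)>4 else ""))
    for n in("glaze_jar","stamp"): print(n,[np.round(f["point"],3) for f in finder.find_in(n,c)[:1]])
E
```

```text
pic 26.2
large_round setter 0.85 slab (array([606.5, 223. ]), array([122.3,  58.1]), -44.1) knobtop 0  [0.004 0.01 ]
large_round lid 0.58 outline@.008 (array([611.6, 226.1]), array([103.8,  46.6]), -44.1) knobtop 0  [0.013 0.033]
oblong setter 0.8 slab (array([470.1, 242.4]), array([126.6,  84.9]), 81.1) knobtop 0  [0.006 0.009]
oblong lid 0.94 outline@.008 (array([469.1, 241. ]), array([108.3,  65.8]), 80.7) knobtop 601 (array([469.7, 240.4]), array([38.1, 14.5]), 80.2) [0.015 0.06 ]
oblong lid 0.72 outline@.008 (array([317.8, 257.5]), array([110.8,  67.2]), 9.0) knobtop 369 (array([316.2, 258. ]), array([37.8, 13.5]), 8.3) [0.006 0.052]
oblong lid 0.6 outline@.008 (array([379.8, 371.9]), array([66.6, 55.4]), 32.9) knobtop 0  [0.004 0.025]
small_round setter 0.81 slab (array([624.1, -69.3]), array([88.5, 82.1]), 12.9) knobtop 0  [0.002 0.01 ]
small_round lid 0.78 outline@.008 (array([629.7, -81.9]), array([77.4, 74. ]), -31.7) knobtop 431 (array([626. , -76.7]), array([22.7, 22.5]), -24.0) [0.012 0.06 ]
scene large_round setter 0.58 (array([642.2, 215.2]), array([116.9,  68.3]), 19.
[... 988 characters left out ...]
rray([22.5, 21.3]), -12.3)
side small_round setter 0.62 (array([621.3, -47.2]), array([88.2, 72.1]), 6.9)
side small_round lid 0.9 (array([626.5, -70.9]), array([22.7, 19.4]), -35.8)
side square setter 0.7 (array([ 420.1, -219.5]), array([96.5, 54.7]), 20.7)
side square lid 0.69 (array([ 439.1, -255.8]), array([38.6, 18.4]), 55.2)
side square lid 0.59 (array([629.2, 250.6]), array([21.1, 19.2]), 43.9)
side oblong setter 0.69 (array([470.4, 254.1]), array([126.3,  83.6]), 82.1)
side oblong lid 0.9 (array([468.7, 243.3]), array([37.8, 13.8]), 79.9)
side oblong lid 0.8 (array([314.8, 261.4]), array([34.4, 12.3]), 9.2)
glaze_jar [array([0.607, 0.292, 0.011])]
stamp [array([0.471, 0.441, 0.03 ])]
```

View pics/end.png

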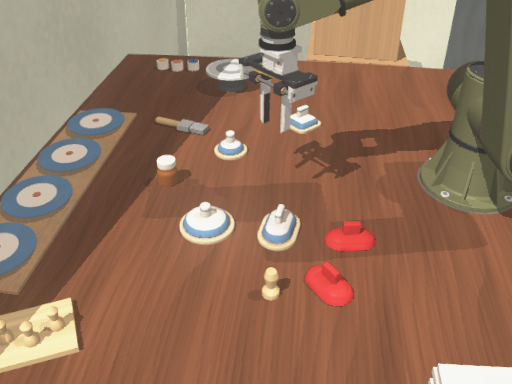

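The end picture shows all four lids centred on their slabs: large round (207,220), oblong (279,226), small round (230,148) and square (303,120). The jar and the stamp have not moved.

```bash
python3 -c "
from station import workorder
print(workorder.hand_in())"
```

```text
the job is handed in; nothing more can be done
None
```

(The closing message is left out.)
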